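Index the glass faceting head to its hidden notch

TASK

Turn the black knob on the green index head clockwise (seen from above), a little at a time, until the resistance eases and the red-capped index pin drops into its hidden notch; then let go and leave the pin down. Do not turn the matching knob on the blue water control, and leave the glass block where it is.

Things in the scene. Friction and masses are not known exactly. Their poses are not given: they have to be found in the camera images.
- index_grip (a point): Grip point on the knob of the index head (fixed green box 165 x 110 mm, 46 mm high): on its vertical axis, 84 mm above the bench. A 72 mm metal disc (top at 55 mm) carries a black bar 52 mm long (x), 14 mm wide (y), 62 to 102 mm above the bench; grip its width. Turns with the knob. Drag 0.05 N m. The unmarked notch is 25 to 82 degrees clockwise from the start.
- index_pin (a joint): Drop of the index pin, m: about 0 up, 0.0105 down in the notch. Yellow stem, 22 mm red cap (top at 86 mm, down 75), on the green box 82 mm from the knob axis. Sprung; pressing it does nothing. Within 10 degrees of the notch it sinks and pulls the knob to the centre (0.1 N m), resists going on (0.2 to 0.3 N m) and stays when let go; 13 degrees past, it is up again: turn back.
- water_pointer (a point): Striped end of the black bar on the knob of the blue water control, the knob to leave alone: 22 mm from its axis, 84 mm above the bench; it swings with that knob. The control is a fixed blue box 130 x 110 mm, 46 mm high, with a brass spout and no pin; its knob is the same shape and size as the index head's.
- glass_block: Loose cube of pale frosted glass, 60 mm, 0.5 kg, standing on the bench beyond the two boxes; origin at the centre of its underside.
Not all that is in view belongs to the job. There is more than one size of the part that bears index_grip; the job needs the middle-sized.

How it is judged (in metres and radians):
On the way:
1. the index pin drops into the notch (value of joint index_pin above 0.008 m), for 0.2 s.
At the end, for the whole second after the job is handed in: The index pin stands at least 8 mm down in its notch (of about 10.5 mm), the water control's knob is within 6 mm at its bar end (about 15 degrees) and the glass block within 20 mm of where they started (value of joint index_pin above 0.008 m and distance of water_pointer from where it was at the start of the episode below 0.006 m and distance of glass_block from where it was at the start of the episode below 0.02 m); the robot touches nothing.
It fails at once if the water control's knob is turned by more than about 15 degrees (distance of water_pointer from where it was at the start of the episode above 0.006 m).
It fails at once if the glass block is shifted by more than 20 mm (distance of glass_block from where it was at the start of the episode above 0.02 m).
It also fails if it takes over 42 s, if anything falls off the work surface, if the arm or the gripper's body presses on something with over 40 N, if the wrist force passes 120 N, or if a joint passes its speed limit or range.

ROBOT

A 6-joint arm with a two-finger parallel gripper is mounted at the origin on the work surface. World frame = base frame: x ahead of the robot, y to its left, z up, the work surface at z = 0. Lengths are in mm, angles in rad, forces in N, time in s.
With the tool pointing down it reaches from about 400 to 925 mm from the base axis. Payload 12.5 kg.
Tool frame: the origin (TCP) lies at the very end of the fingers, on their centre line; the grasp point (between the pads) lies env.grip_point_offset behind it (env.grip_point_offset is the distance from the TCP to the grasp point, in mm); y points along the fingers, z is the direction in which the jaws open and shut, and the axes are right-handed (so a half turn about y gives the same grasp; the last joint's range is limited). The gripper opens to 95 mm and grips with 3 to 60 N. Pads are 20 mm wide; open, the fingers measure 119 mm over their backs; the gripper's body (75 mm by 180 mm) begins 59 mm behind the grasp point.
Start: joints at [1.065, 0.491, 1.559, -0, 1.092, -0.106], TCP at [243.257, 575.737, 214.661] pointing down, gripper open.
Joint ranges: [-3.1, 3.1], [-0.84, 2.19], [0.05, 2.79], [-1.13, 4.28], [0.06, 2.93], [-2.69, 2.69]. Speed limits (rad/s): [2.22, 2.22, 2.79, 3.14, 3.14, 3.14].

INTERFACE

Orientations are given as [roll, pitch, yaw] about the fixed x, y, z axes, in that order (R = Rz(yaw) Ry(pitch) Rx(roll)).
In Python, from cell import readout, read_camera, env, nets gives the robot as it stands.
- The arm moves only by the tool apply_moves, never from a script. Its argument "increments" is a list of rows, each a list of 3 entries, a list of its own where there are three numbers: the shift along the tool's x, y, z in cm, then the turn, a rotation vector about the tool's x, y, z in degrees, then the finger opening in cm, from 0 to 9.51. A call has exactly 5 rows; each row shifts and turns the pose as measured when the row begins, along the tool's axes as they then stand; what a row does not reach is not made up. A row lasts 1/8 s, in which the tool goes at most 62.5 mm and 10.7 degrees, less where a joint would pass 70% of its speed; a pose out of reach is approached as far as the arm can. A call with a gripper value outside its range is refused whole. The fingers move at their own pace and stop on an object; the grip force is fixed at half the most. Time passes only in rows, so rows that do not move let the fingers close, or fill a call up. It gives the time, the measured TCP pose, the force and the opening at its end, in the units of the state.
- readout.state(): the state, without advancing time (a new reading comes with each control period).
- read_camera(name): name is "scene" or "top" or "wrist"; returns a dict with "img" (400x640x3 uint8, red, green, blue), "vfov" (degrees; the focal length in pixels is half the picture's height over the tangent of half this angle, whatever the lens; pixels are square), "cx", "cy" (the principal point, pixels), "distortion" ([k1, k2, p1, p2, k3] as OpenCV has them; the pictures are not rectified), "rvec" (rotation vector, rad) and "tvec" (3), from world to camera coordinates, as OpenCV has them; the wrist camera has in their place "mount" (4x4, takes a point from camera to tool coordinates, whose origin is the TCP and whose axes are the tool frame's). Camera axes: x right, y down, z forward; pixel columns grow to the right and rows downward; lengths in mm; the calibration is good to about 2 mm. A picture is of the moment at which its call begins: read the wrist's pose just before it. There is no depth.
- env.job_done(): hands the job in, once; it reports no verdict.
Trained networks look in a picture, given as the dict that the camera call returned (one of the last four; its "shot" number tells which), for a name from the list of things; names that differ only in an ending like _2 or _b are one class to them, and where a whole thing is asked for, a point or a joint stands for the part that bears it (a point fixed in the world has none). Each returns a list of dicts, best first, with "confidence" (0 to 1); they miss things now and then, are a little off and sometimes report something else, mostly with a low value. They report only what shows in the picture. A call takes as long as a camera call. They do not tell look-alikes from the thing itself.
- nets.look_for(picture, thing): "point" ([x, y, z] in mm, in the coordinates of the camera as it stood for that picture, good to about 4 mm: the middle of the surface that is visible of it).
- nets.mark_of(picture, thing): "point" ([x, y, z] in mm, in the coordinates of the camera as it stood for that picture, good to about 4 mm: a listed point, or the origin of a listed thing).
The state is a dict: "t": time; "joints": joint angles; "qvel": joint speeds; "tau": joint torques, N m; "eef_pos": TCP position; "tcp_rot": TCP orientation; "ft_force": force on the tool from outside, world axes, zero at the start; "moment": the same for the moment, N m; "opening": opening from 0.0 (shut) to 1.0 (fully open).
Only numpy, scipy, OpenCV 4.12 (cv2) and the standard library are available. Lean on these libraries where they do the work, as an engineer would, in place of code of your own. Each camera call takes 0.05 s, during which the arm holds its last target. There are 200 camera calls.

## Working session

There is one attempt and no reset: what is moved stays moved. The work goes in short steps, Python scripts to look and compute and a tool call to move; the robot and the scene stay as the last step left them, time stands still between calls to the robot, and variables do not carry over. Pictures are saved under pics/ and viewed, about 8 in all and at most 12, crops included, and the job is handed in when it is done.

Besides the shell and the picture viewer there is one more tool, called in YAML: its name, and indented under it one key for each argument. apply_moves: Moves the arm, as the interface text tells. Its arguments: {"type":"object","properties":{"increments":{"type":"array"}},"required":["increments"]}

```bash
ls; mkdir -p pics; cat > h.py <<'E'
import numpy as np, cv2
from cell import readout, read_camera, env, nets
from scipy.spatial.transform import Rotation as R
def cam(name):
    s=readout.state(); p=read_camera(name)
    f=p["img"].shape[0]/2/np.tan(np.radians(p["vfov"])/2)
    K=np.array([[f,0,p["cx"]],[0,f,p["cy"]],[0,0,1.]])
    if "mount" in p:
        T=np.eye(4);T[:3,:3]=R.from_euler("xyz",s["tcp_rot"]).as_matrix();T[:3,3]=s["eef_pos"]
        W=T@np.array(p["mount"])
    else:
        C=np.eye(4);C[:3,:3]=cv2.Rodrigues(np.array(p["rvec"],float))[0];C[:3,3]=np.ravel(p["tvec"]);W=np.linalg.inv(C)
    return p,K,W
def save(p,fn,scale=1):
    im=cv2.cvtColor(p["img"],cv2.COLOR_RGB2BGR); cv2.imwrite("pics/"+fn,im)
def w(W,pt): return (W@np.append(pt,1))[:3]
def onplane(p,K,W,uv,z):
    n=cv2.undistortPoints(np.array([[uv]],float),K,np.array(p["distortion"],float))[0,0]
    d=W[:3,:3]@np.append(n,1); o=W[:3,3]; return o+d*(z-o[2])/d[2]
def proj(p,K,W,X):
    C=np.linalg.inv(W); return cv2.projectPoints(np.array(X,float).reshape(-1,3),cv2.Rodrigues(C[:3,:3])[0],C[:3,3],K,np.array(p["distortion"],float))[0][:,0]
E
python3 - <<'E'
from h import *
s=readout.state(); print(s, env.grip_point_offset)
for n in("scene","top"):
    p,K,W=cam(n); save(p,n+"0.png")
    for t in("index_grip","water_pointer","glass_block","index_pin"):
        for f in (nets.mark_of,nets.look_for):
            print(n,t,f.__name__,[(round(r["confidence"],2),w(W,r["point"]).round().tolist(),proj(p,K,W,w(W,r["point"])).round().tolist()) for r in f(p,t)])
E
```

```text
pics
{'t': 0.0, 'joints': array([ 1.06541371e+00,  4.91576682e-01,  1.55941780e+00, -2.54436527e-06,
        1.09168661e+00, -1.05597434e-01]), 'qvel': array([ 3.60019651e-05,  5.27954296e-05,  8.77792668e-04, -6.02034710e-04,
        3.97327946e-04, -2.99786321e-05]), 'tau': array([ 1.07545438e-03, -6.12640715e+01, -2.58184147e+01,  6.92968885e-02,
        4.81116876e-02, -1.19804708e-04]), 'eef_pos': array([243.1316752 , 575.52712267, 214.062006  ]), 'tcp_rot': array([-1.57187894e+00,  1.12478264e-04, -3.99784065e-01]), 'ft_force': array([0.09396019, 0.03553712, 0.57520409]), 'moment': array([-0.01003411,  0.0085976 , -0.00235481]), 'opening': 0.9997911474749305} 18.8
scene index_grip call [(0.86, [491.0, 143.0, 83.0], [[351.0, 191.0]]), (0.77, [178.0, 319.0, 117.0], [[341.0, 107.0]]), (0.58, [329.0, -43.0, 61.0], [[269.0, 188.0]]), (0.58, [551.0, -142.0, 86.0], [[275.0, 247.0]])]
scene index_grip call [(0.97, [501.0, 136.0, 53.0], [[351.0, 201.0]]), (0.91, [188.0, 303.0, 75.0], [[338.0, 121.0]]), (0.56, [337.0, -49.0, 40.0], [[269.0, 195.0]])]
scene water_pointer call [(0.67, [550.0, -143.0, 85.0], [[274.0, 247.0]])]
scene water_pointer call [(0.85, [579.0, -165.0, 58.0], [[273.0, 264.0]])]
scene glass_block call [(0.79, [746.0, 80.0, 2.0], [[385.0, 279.0]])]
scene glass_block call [(0.72, [758.0, 67.0, 64.0], [[386.0, 271.0]])]Traceback (most recent call last):
  File "<stdin>", line 7, in <module>
ValueError: it knows: glass_block, index_grip, water_pointer
```

View pics/scene0.png

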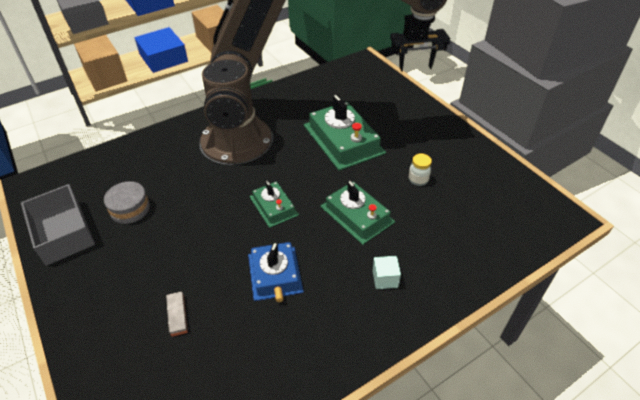

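The scene shows three green heads: a large one at (343,125), a small one at (273,200) and the middle one at (357,205). The blue control is at (274,265) and the glass block at (386,272). The middle head is near world (491,143).

```bash
python3 - <<'E'
from h import *
p,K,W=cam("top"); save(p,"top0.png")
for t in("index_grip","water_pointer","glass_block"):
    for f in (nets.mark_of,nets.look_for):
        print(t,[(round(r["confidence"],2),w(W,r["point"]).round().tolist(),proj(p,K,W,w(W,r["point"])).round().tolist()) for r in f(p,t)])
c=proj(p,K,W,[491,143,84])[0].astype(int);print(c)
im=cv2.cvtColor(p["img"],cv2.COLOR_RGB2BGR)
x0,y0=c[0]-60,c[1]-50; print(x0,y0)
cr=cv2.resize(im[y0:y0+90,x0:x0+120],None,fx=5,fy=5,interpolation=cv2.INTER_CUBIC)
full=cv2.resize(im,(600*640//640//2*1,188)); 
cv2.imwrite("pics/topcrop.png",cr)
E
```

```text
index_grip [(0.93, [502.0, 150.0, 86.0], [[285.0, 195.0]]), (0.66, [336.0, -45.0, 65.0], [[357.0, 257.0]])]
index_grip [(0.98, [181.0, 312.0, 79.0], [[221.0, 316.0]]), (0.94, [501.0, 146.0, 58.0], [[287.0, 197.0]]), (0.73, [336.0, -41.0, 43.0], [[355.0, 258.0]])]
water_pointer [(0.98, [557.0, -142.0, 84.0], [[393.0, 175.0]])]
water_pointer [(0.95, [568.0, -153.0, 57.0], [[396.0, 173.0]])]
glass_block [(0.63, [756.0, 83.0, 4.0], [[312.0, 115.0]])]
glass_block [(0.85, [741.0, 87.0, 64.0], [[309.0, 113.0]])]
[287 198]
227 148
```

View pics/topcrop.png

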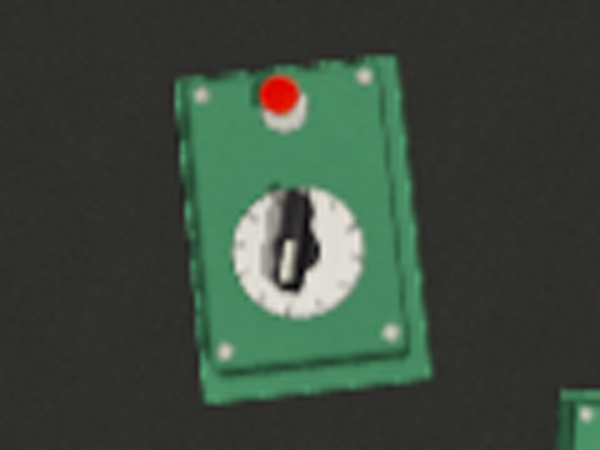

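View pics/top0.png

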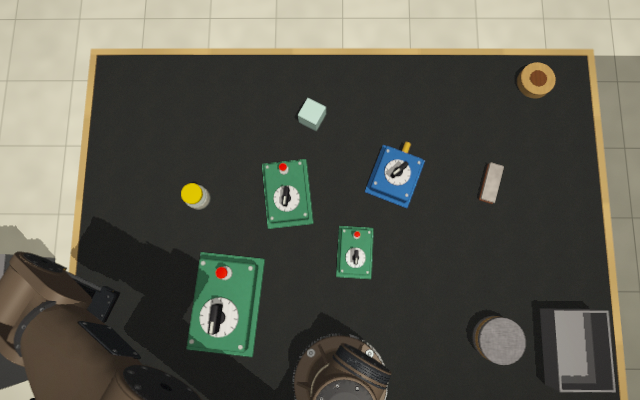

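The top view shows the middle head's disc at (287,198). Its bar is yawed about -5° (roughly along +x) and the pin cap is at (283,168). Next I move above it.

apply_moves:
  increments:
    - [[4,0,-2.9],[0,0,0],9.5]
    - [[4,0,-2.9],[0,0,0],9.5]
    - [[4,0,-2.9],[0,0,0],9.5]
    - [[4,0,-2.9],[0,0,0],9.5]
    - [[4,0,-2.9],[0,0,0],9.5]

```text
t: 1.32
eef_pos: [373.2, 360.9, 214.4]
tcp_rot: [-1.569, -0.001, -0.394]
ft_force: [-0.7, 0.7, -0.7]
opening: 1.001
```

apply_moves:
  increments:
    - [[4,0,-2.9],[0,0,0],9.5]
    - [[4,0,-2.9],[0,0,0],9.5]
    - [[4,0,-2.9],[0,0,0],9.5]
    - [[0,0,0],[0,-8,0],9.5]
    - [[0,0,0],[0,-8,0],9.5]

```text
t: 1.95
eef_pos: [454.6, 227.0, 215.2]
tcp_rot: [-1.569, -0.003, -0.113]
ft_force: [-0.5, -0.2, -0.4]
opening: 1.001
```

```bash
python3 - <<'E'
from h import *
p,K,W=cam("wrist"); save(p,"wr1.png"); print(np.array(p["mount"]).round(2).tolist())
for t in("index_grip",):
    for f in (nets.mark_of,nets.look_for):
        print(t,[(round(r["confidence"],2),w(W,r["point"]).round().tolist(),proj(p,K,W,w(W,r["point"])).round().tolist()) for r in f(p,t)])
E
```

```text
[[-0.0, 0.96, 0.28, -80.29], [-0.0, -0.28, 0.96, -170.59], [1.0, 0.0, 0.0, -0.5], [0.0, 0.0, 0.0, 1.0]]
index_grip [(0.85, [338.0, -43.0, 62.0], [[61.0, 113.0]]), (0.81, [494.0, 147.0, 86.0], [[251.0, 236.0]])]
index_grip [(0.92, [489.0, 152.0, 57.0], [[260.0, 222.0]])]
```

View pics/wr1.png

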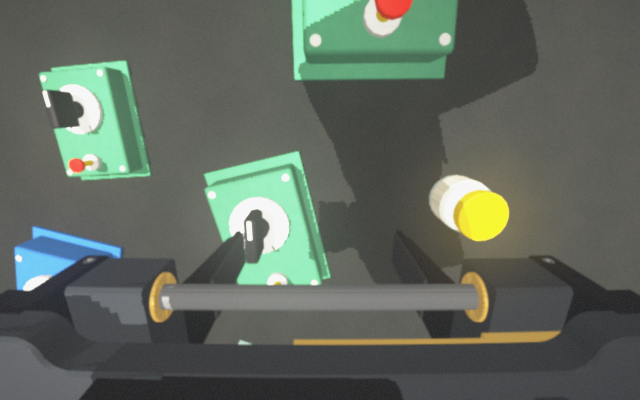

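```bash
python3 - <<'E'
from h import *
p,K,W=cam("wrist"); im=p["img"].astype(int)
x0,y0,x1,y1=215,180,305,275
sub=im[y0:y1,x0:x1]; m=((sub.min(2)>120)&(np.ptp(sub,axis=2)<40)).astype(np.uint8)
n,l,st,c=cv2.connectedComponentsWithStats(m); k=1+st[1:,4].argmax()
pts=np.argwhere(l==k)[:,::-1]+[x0,y0]
h=cv2.convexHull(pts.astype(np.float32))[:,0]
X=np.array([onplane(p,K,W,q,55)[:2] for q in h]); (cx,cy),r=cv2.minEnclosingCircle(X.astype(np.float32)); print("disc",cx,cy,r, st[k])
g=((sub[:,:,1]-sub[:,:,0])>25)
b=cv2.resize(cv2.cvtColor(p["img"][y0:y1,x0:x1],cv2.COLOR_RGB2BGR),None,fx=6,fy=6,interpolation=cv2.INTER_CUBIC); cv2.imwrite("pics/wc1.png",b)
for a in ([255,213],[248,255]): print(onplane(p,K,W,a,102).round(1))
print(onplane(p,K,W,[300,153],46),onplane(p,K,W,[205,175],46))
E
```

```text
disc 493.89202880859375 149.75926208496094 37.33672332763672 [  13   17   61   58 1936]
[461.8 160.9 102. ]
[508.  144.8 102. ]
[413.00063085 211.10949086  46.        ] [425.12989168  95.32081537  46.        ]
```

View pics/wc1.png

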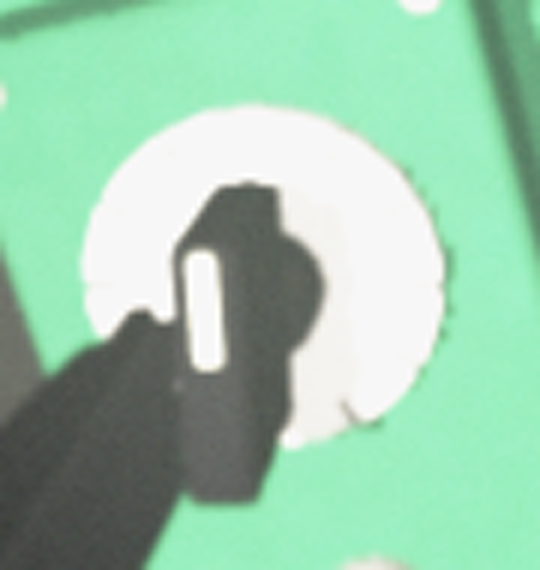

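```bash
python3 - <<'E'
from h import *
p,K,W=cam("wrist")
for A,B in (((203,252),(212,370)),((178,250),(186,490)),((202,250),(222,500))):
    a,b=[onplane(p,K,W,[215+q[0]/6,180+q[1]/6],102)[:2] for q in (A,B)]
    d=b-a; print(a.round(1),b.round(1),np.linalg.norm(d).round(1),np.degrees(np.arctan2(d[1],d[0])).round(1))
E
```

```text
[470.7 152.9] [492.8 150.3] 22.2 -6.7
[469.8 148.7] [515.5 141.2] 46.3 -9.3
[470.3 152.8] [518.3 147.3] 48.3 -6.5
```

apply_moves:
  increments:
    - [[2.4,0,-3.6],[0,0,0],6]
    - [[2.4,0,-3.6],[0,0,0],6]
    - [[0,4,0],[0,0,0],6]
    - [[0,3,0],[0,0,0],6]
    - [[0,0,0],[0,0,0],6]

```text
t: 2.82
eef_pos: [495.0, 150.1, 144.3]
tcp_rot: [-1.568, -0.005, -0.128]
ft_force: [0.3, 1.4, 1.3]
opening: 0.639
```

apply_moves:
  increments:
    - [[0,3,0],[0,0,0],6]
    - [[0,3,0],[0,0,0],6]
    - [[0,1.8,0],[0,0,0],6]
    - [[0,0,0],[0,0,0],6]
    - [[0,0,0],[0,0,0],6]

```text
t: 3.45
eef_pos: [498.6, 152.5, 70.5]
tcp_rot: [-1.565, -0.013, -0.131]
ft_force: [0.3, 0.3, 0.4]
opening: 0.632
```

```bash
python3 - <<'E'
from h import *
s=readout.state(); print(s["eef_pos"],s["tcp_rot"],s["ft_force"],s["moment"])
p,K,W=cam("wrist"); save(p,"wr2.png")
E
```

```text
[498.58514459 152.48749638  70.54873705] [-1.5651151  -0.0129628  -0.13103861] [0.28519503 0.32073617 0.42707959] [0.00041401 0.08384972 0.0027706 ]
```

View pics/wr2.png

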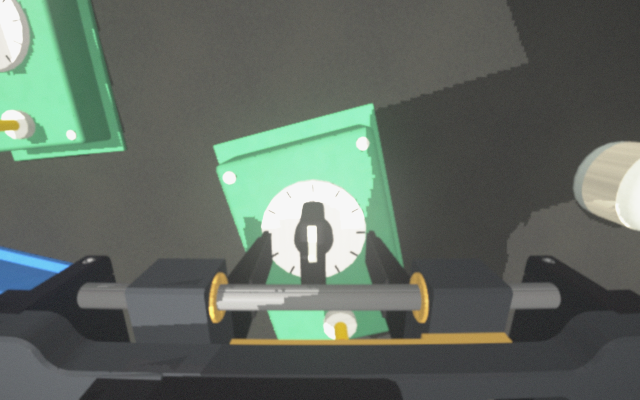

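The bar lies midway between the fingers and aligned with them (stripe at (312,245)). I fix the small offset, then close.

apply_moves:
  increments:
    - [[-0.4,0.3,-0.3],[-0.3,0,0.7],6]
    - [[0,0,0],[0,0,0],1]
    - [[0,0,0],[0,0,0],1]
    - [[0,0,0],[0,0,0],1]
    - [[0,0,0],[0,0,0],1]

```text
t: 4.12
eef_pos: [494.6, 150.0, 69.1]
tcp_rot: [-1.57, -0.003, -0.131]
ft_force: [0.4, -0.3, -0.2]
opening: 0.266
```

apply_moves:
  increments:
    - [[0,0.2,0],[0,0,0],0]
    - [[0,0,0],[0,0,0],0]
    - [[0,0,0],[0,0,0],0]
    - [[0,0,0],[0,0,0],0]
    - [[0,0,0],[0,0,0],0]

```text
t: 4.75
eef_pos: [494.7, 149.7, 67.0]
tcp_rot: [-1.57, -0.003, -0.131]
ft_force: [0.3, -1.2, 1.3]
opening: 0.144
```

```bash
python3 - <<'E'
from h import *
s=readout.state(); print(s["eef_pos"],s["tcp_rot"],s["ft_force"],s["moment"],s["opening"])
E
```

```text
[494.65945631 149.69101528  67.01092617] [-1.57023892 -0.0025862  -0.1313387 ] [ 0.2827356  -1.16888018  1.28842996] [-0.39172372  0.04064032 -0.04019395] 0.14379433026340294
```

apply_moves:
  increments:
    - [[0,0,0],[0,3,0],0]
    - [[0,0,0],[0,3,0],0]
    - [[0,0,0],[0,3,0],0]
    - [[0,0,0],[0,3,0],0]
    - [[0,0,0],[0,0,0],0]

```text
t: 5.38
eef_pos: [494.6, 149.7, 67.0]
tcp_rot: [-1.57, -0.003, -0.345]
ft_force: [-0.9, -1.3, 2.0]
opening: 0.145
```

```bash
cat > st.py <<'E'
from h import *
s=readout.state(); print("t",s["t"],s["eef_pos"].round(1),"rot",np.degrees(s["tcp_rot"]).round(2),"turned",round(-7.52-np.degrees(s["tcp_rot"][2]),1),"F",s["ft_force"].round(1),"M",s["moment"].round(3))
p,K,W=cam("scene"); im=p["img"].astype(int)[190:235,350:400]
m=(im[:,:,0]>110)&(im[:,:,1]<80)&(im[:,:,2]<80); a=np.argwhere(m); print("cap",len(a),(a.mean(0)+[190,350]).round(2) if len(a) else None)
E
python3 st.py; python3 - <<'E'
from h import *
p=cv2.imread("pics/scene0.png")[:,:,::-1].astype(int)[190:235,350:400]
m=(p[:,:,0]>110)&(p[:,:,1]<80)&(p[:,:,2]<80); a=np.argwhere(m); print("start cap",len(a),a.mean(0)+[190,350])
E
```

```text
t 5.375 [494.6 149.7  67. ] rot [-89.96  -0.15 -19.78] turned 12.3 F [-0.9 -1.3  2. ] M [-0.459  0.072 -0.058]
cap 36 [207.69 372.36]
start cap 35 [207.57142857 372.14285714]
```

apply_moves:
  increments:
    - [[0,0,0],[0,2,0],0]
    - [[0,0,0],[0,2,0],0]
    - [[0,0,0],[0,2,0],0]
    - [[0,0,0],[0,0,0],0]
    - [[0,0,0],[0,0,0],0]

```text
t: 6.05
eef_pos: [494.7, 149.7, 67.0]
tcp_rot: [-1.57, -0.003, -0.455]
ft_force: [0.3, -0.9, 1.0]
opening: 0.146
```

```bash
python3 st.py
```

```text
t 6.05 [494.7 149.7  67. ] rot [-89.94  -0.15 -26.06] turned 18.5 F [ 0.3 -0.9  1. ] M [-0.431  0.074 -0.058]
cap 35 [207.51 372.34]
```

apply_moves:
  increments:
    - [[0,0,0],[0,2,0],0]
    - [[0,0,0],[0,2,0],0]
    - [[0,0,0],[0,1,0],0]
    - [[0,0,0],[0,0,0],0]
    - [[0,0,0],[0,0,0],0]

```text
t: 6.72
eef_pos: [494.7, 149.7, 67.0]
tcp_rot: [-1.57, -0.002, -0.548]
ft_force: [-0.5, -1.6, 2.1]
opening: 0.141
```

```bash
python3 st.py
```

```text
t 6.725 [494.7 149.7  67. ] rot [-89.93  -0.14 -31.4 ] turned 23.9 F [-0.5 -1.6  2.1] M [-0.479  0.104  0.046]
cap 36 [207.75 372.33]
```

apply_moves:
  increments:
    - [[0,0,0],[0,2,0],0]
    - [[0,0,0],[0,2,0],0]
    - [[0,0,0],[0,1,0],0]
    - [[0,0,0],[0,0,0],0]
    - [[0,0,0],[0,0,0],0]

```text
t: 7.4
eef_pos: [494.6, 149.7, 67.0]
tcp_rot: [-1.569, -0.002, -0.641]
ft_force: [-0.0, -1.4, 1.0]
opening: 0.146
```

```bash
python3 st.py
```

```text
t 7.4 [494.6 149.7  67. ] rot [-89.92  -0.13 -36.75] turned 29.2 F [-0.  -1.4  1. ] M [-0.415  0.074 -0.038]
cap 35 [207.63 372.4 ]
```

apply_moves:
  increments:
    - [[0,0,0],[0,2,0],0]
    - [[0,0,0],[0,2,0],0]
    - [[0,0,0],[0,1,0],0]
    - [[0,0,0],[0,0,0],0]
    - [[0,0,0],[0,0,0],0]

```text
t: 8.07
eef_pos: [494.7, 149.7, 67.0]
tcp_rot: [-1.569, -0.002, -0.735]
ft_force: [-0.4, -1.2, 2.7]
opening: 0.146
```

```bash
python3 st.py
```

```text
t 8.075 [494.7 149.7  67. ] rot [-89.91  -0.13 -42.12] turned 34.6 F [-0.4 -1.2  2.7] M [-0.507  0.094 -0.028]
cap 34 [207.56 372.38]
```

apply_moves:
  increments:
    - [[0,0,0],[0,2,0],0]
    - [[0,0,0],[0,2,0],0]
    - [[0,0,0],[0,1,0],0]
    - [[0,0,0],[0,0,0],0]
    - [[0,0,0],[0,0,0],0]

```text
t: 8.75
eef_pos: [494.7, 149.7, 67.0]
tcp_rot: [-1.569, -0.002, -0.829]
ft_force: [0.1, -1.4, 1.6]
opening: 0.145
```

```bash
python3 st.py
```

```text
t 8.75 [494.7 149.7  67. ] rot [-89.9   -0.11 -47.5 ] turned 40.0 F [ 0.1 -1.4  1.6] M [-0.528  0.141 -0.111]
cap 39 [208.08 372.15]
```

apply_moves:
  increments:
    - [[0,0,0],[0,2,0],0]
    - [[0,0,0],[0,1,0],0]
    - [[0,0,0],[0,0,0],0]
    - [[0,0,0],[0,0,0],0]
    - [[0,0,0],[0,0,0],0]

```text
t: 9.43
eef_pos: [494.7, 149.7, 67.0]
tcp_rot: [-1.569, -0.002, -0.885]
ft_force: [0.0, -1.5, 1.4]
opening: 0.15
```

```bash
python3 st.py
```

```text
t 9.425 [494.7 149.7  67. ] rot [-89.89  -0.11 -50.71] turned 43.2 F [ 0.  -1.5  1.4] M [-0.514  0.082 -0.018]
cap 38 [208.68 372.18]
```

apply_moves:
  increments:
    - [[0,0,0],[0,2,0],0]
    - [[0,0,0],[0,1,0],0]
    - [[0,0,0],[0,0,0],0]
    - [[0,0,0],[0,0,0],0]
    - [[0,0,0],[0,0,0],0]

```text
t: 10.1
eef_pos: [494.7, 149.7, 67.0]
tcp_rot: [-1.569, -0.002, -0.941]
ft_force: [-0.2, -0.9, 1.1]
opening: 0.146
```

```bash
python3 st.py; python3 - <<'E'
from h import *
p,K,W=cam("scene"); a=494+82*np.cos(.1); b=150+82*np.sin(.1); print(proj(p,K,W,[[a,b,80],[a,b,69.5]]))
E
```

```text
t 10.1 [494.7 149.7  67. ] rot [-89.88  -0.1  -53.93] turned 46.4 F [-0.2 -0.9  1.1] M [-0.627  0.068 -0.096]
cap 36 [209.42 372.  ]
[[372.42297493 207.8440482 ]
 [372.17261613 210.31882729]]
```

apply_moves:
  increments:
    - [[0,0,0],[0,2,0],0]
    - [[0,0,0],[0,1,0],0]
    - [[0,0,0],[0,0,0],0]
    - [[0,0,0],[0,0,0],0]
    - [[0,0,0],[0,0,0],0]

```text
t: 10.82
eef_pos: [494.7, 149.7, 67.0]
tcp_rot: [-1.569, -0.002, -0.997]
ft_force: [0.5, -1.2, 1.3]
opening: 0.146
```

```bash
python3 st.py
```

```text
t 10.825 [494.7 149.7  67. ] rot [-89.88  -0.1  -57.11] turned 49.6 F [ 0.5 -1.2  1.3] M [-0.485  0.111  0.046]
cap 38 [209.95 371.79]
```

The pin is about 10 mm down at 49.6° and the moment has returned to roughly zero. I release here, then rise.

apply_moves:
  increments:
    - [[0,0,0],[0,0,0],5]
    - [[0,0,0],[0,0,0],5]
    - [[0,0,0],[0,0,0],5]
    - [[0,0,0],[0,0,0],5]
    - [[0,0,0],[0,0,0],5]

```text
t: 11.5
eef_pos: [494.6, 150.1, 66.8]
tcp_rot: [-1.568, -0.001, -0.997]
ft_force: [0.0, -0.4, -0.4]
opening: 0.524
```

```bash
python3 st.py
```

```text
t 11.5 [494.6 150.1  66.8] rot [-8.987e+01 -7.000e-02 -5.713e+01] turned 49.6 F [ 0.  -0.4 -0.4] M [-0.039  0.017 -0.076]
cap 39 [209.97 371.87]
```

apply_moves:
  increments:
    - [[0,-2,0],[0,0,0],5]
    - [[0,-3,0],[0,0,0],5]
    - [[0,-4,0],[0,0,0],5]
    - [[0,-4,0],[0,0,0],5]
    - [[0,0,0],[0,0,0],5]

```text
t: 12.18
eef_pos: [494.0, 150.0, 200.2]
tcp_rot: [-1.57, -0.001, -0.997]
ft_force: [-0.6, -0.0, -1.0]
opening: 0.524
```

```bash
python3 st.py; python3 - <<'E'
from h import *
p,K,W=cam("scene"); im=cv2.cvtColor(p["img"],cv2.COLOR_RGB2BGR)
a=cv2.imread("pics/scene0.png")
cr=lambda i:cv2.resize(i[170:310,240:410],None,fx=2.35,fy=2.35,interpolation=cv2.INTER_CUBIC)
cv2.imwrite("pics/cmp.png",np.hstack([cr(a),cr(im)]))
for t in ("water_pointer","glass_block"): print(t,[(round(r["confidence"],2),w(W,r["point"]).round().tolist()) for r in nets.mark_of(p,t)])
d=np.abs(a.astype(int)-im).max(2)
print("diff blue",d[240:305,245:305].max(),"glass",d[250:295,368:405].max(),"noise ref",d[310:380,240:400].max())
E
```

```text
t 12.175 [494.  150.  200.2] rot [-8.995e+01 -3.000e-02 -5.714e+01] turned 49.6 F [-0.6 -0.  -1. ] M [-0.063  0.019  0.049]
cap 48 [209.1  372.25]
water_pointer [(0.88, [549.0, -143.0, 87.0])]
glass_block [(0.91, [746.0, 78.0, 1.0])]
diff blue 19 glass 15 noise ref 17
```

View pics/cmp.png

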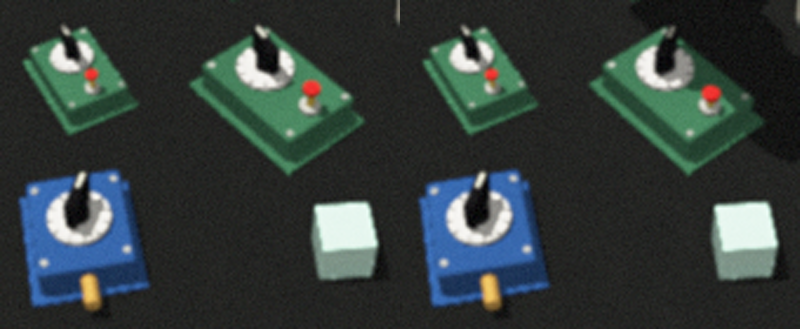

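After retreat the pin looks down and the blue knob and block unchanged, but the cap centroid now reads 209.1 with changed lighting. I check it another way.

```bash
python3 - <<'E'
from h import *
p,K,W=cam("scene"); b=p["img"].astype(float); a=cv2.imread("pics/scene0.png")[:,:,::-1].astype(float)
for n,i in(("start",a),("now",b)):
    s=i[196:222,362:384]; red=np.clip(s[:,:,0]-np.maximum(s[:,:,1],s[:,:,2]),0,None); 
    y=np.arange(196,222); mm=red*(red>40); mm[np.arange(26)>17]=mm[np.arange(26)>17]
    print(n,(mm.sum(1)/50).round(0).astype(int).tolist(), "cy",(mm.sum(1)@y/mm.sum()).round(2), s[:,8:12,0].mean(1).round().astype(int).tolist())
p,K,W=cam("wrist"); im=cv2.cvtColor(p["img"],cv2.COLOR_RGB2BGR); cv2.imwrite("pics/wr3.png",im)
E
```

```text
start [0, 0, 0, 0, 0, 0, 0, 0, 5, 19, 24, 26, 25, 20, 9, 1, 0, 0, 0, 0, 0, 0, 0, 0, 0, 0] cy 207.16 [47, 59, 70, 73, 73, 76, 74, 98, 172, 231, 240, 239, 236, 217, 156, 131, 143, 148, 155, 175, 196, 188, 127, 82, 75, 76]
now [0, 0, 0, 0, 0, 0, 0, 0, 0, 0, 7, 20, 27, 28, 27, 22, 12, 4, 0, 0, 0, 0, 0, 0, 0, 0] cy 209.23 [25, 32, 37, 38, 38, 38, 38, 36, 36, 59, 147, 228, 240, 241, 239, 230, 179, 147, 146, 150, 162, 168, 124, 83, 74, 76]
```

View pics/wr3.png

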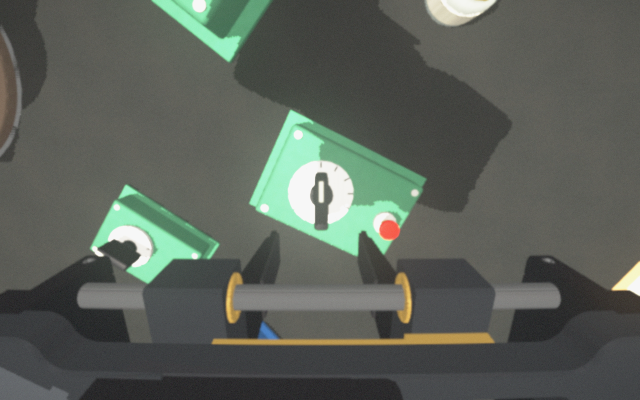

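Both readings put the pin at roughly 9–10 mm, and the wrist view shows the bar still aligned with the tool (centre (321,193)). I back the arm off along the way it came, so the lighting matches the start picture and the depth comparison is cleaner.

apply_moves:
  increments:
    - [[-5,-1,0],[0,0,0],5]
    - [[-5,0,0],[0,0,0],5]
    - [[-5,0,0],[0,0,0],5]
    - [[-5,0,0],[0,0,0],5]
    - [[-5,0,0],[0,0,0],5]

```text
t: 13.1
eef_pos: [354.8, 363.2, 203.4]
tcp_rot: [-1.583, 0.003, -1.004]
ft_force: [1.2, 0.4, -0.0]
opening: 0.525
```

apply_moves:
  increments:
    - [[-5,0,0],[0,0,0],5]
    - [[-5,0,0],[0,0,0],5]
    - [[-5,0,0],[0,0,0],5]
    - [[-5,0,0],[0,0,0],5]
    - [[0,0,0],[0,0,0],5]

```text
t: 13.72
eef_pos: [240.6, 538.6, 199.0]
tcp_rot: [-1.589, 0.0, -1.001]
ft_force: [-0.1, -0.7, 0.2]
opening: 0.526
```

```bash
python3 - <<'E'
from h import *
a=cv2.imread("pics/scene0.png")[:,:,::-1].astype(float)
tp=cv2.imread("pics/top0.png")[:,:,::-1].astype(float)
def red(i): return np.clip(i[:,:,0]-np.maximum(i[:,:,1],i[:,:,2]),0,None)
b=np.mean([cam("scene")[0]["img"].astype(float) for _ in range(4)],0)
pt,K,W=cam("top"); t=np.mean([pt["img"].astype(float)]+[cam("top")[0]["img"].astype(float) for _ in range(3)],0)
def cen(i,y0,y1,x0,x1):
    r=red(i[y0:y1,x0:x1]); r=r*(r>40); return np.array([r.sum(0)@np.arange(x0,x1),r.sum(1)@np.arange(y0,y1)])/r.sum(), int(r.sum())
print("scene",cen(a,196,222,362,384),cen(b,196,222,362,384), "small-head cap",cen(a,195,212,270,288),cen(b,195,212,270,288))
print("top",cen(tp,155,182,270,297),cen(t,155,182,270,297))
X=[494+82*np.cos(.1),150+82*np.sin(.1)]; print(np.diff(proj(pt,K,W,[X+[86],X+[75.5]]),axis=0))
q,K,W=cam("scene"); print(np.diff(proj(q,K,W,[X+[86],X+[75.5]]),axis=0), readout.state()["t"])
print("diff vs start: blue",np.abs(a-b)[240:305,245:305].max().round(),"glass",np.abs(a-b)[250:295,368:405].max().round())
E
```

```text
scene (array([372.13529596, 207.16129032]), 6386) (array([371.87614205, 209.4482205 ]), 6539) small-head cap (array([278.41612903, 201.18005865]), 3410) (array([278.42251967, 201.17650952]), 3399)
top (array([282.37056578, 166.49124383]), 8908) (array([282.55429082, 167.36147772]), 8675)
[[0.34284706 0.91395021]]
[[-0.25185652  2.49030729]] 14.175
diff vs start: blue 14.0 glass 12.0
```

```bash
python3 -c "
from cell import env
print(env.job_done())"
```

```text
the job is handed in; nothing more can be done
None
```

I turned the middle green index head's knob about 50° clockwise in small steps until the red-capped pin dropped. I then let go, moved the arm clear and handed the job in at about 14 s; the hand-in gives no verdict.

- **Pin depth:** the last check, with the arm back out of the way, gave about 9.7 mm down in the scene camera and about 10 mm in the top camera. The judged minimum is 8 mm.
- **Blue knob and glass block:** the last pictures differed from the start pictures only by noise in both places.
- **Contact:** the wrist force was about zero, the gripper was open, and the arm was well away from everything.
- **Checks that disagreed:** just after I raised the arm, one scene-camera reading suggested only about 6.5–9 mm, because the arm's shadow had changed the lighting. With the arm moved away and the lighting matching the start, it came out at the depths above. The wrist moment was too noisy to show the notch clearly, so I judged the drop mainly from the cap's movement in the pictures.

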